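Weigh down the glued strip with the full screw box

ROBOT

A 6-joint arm with a two-finger parallel gripper is mounted at the origin on the work surface. World frame = base frame: x ahead of the robot, y to its left, z up, the work surface at z = 0. Lengths are in m, angles in degrees, forces in N, time in s.
With the tool pointing down it reaches from about 0.4 to 0.825 m from the base axis. Payload 7 kg.
Tool frame: the origin (TCP) lies on the centre line of the jaws, within the pads' length; the fingertips stand 14 mm ahead of it and the grasp point (between the pads) lies 5 mm behind it; z points along the fingers, y is the line along which they close (so a half turn about z gives the same grasp; the last joint's range is limited). The gripper opens to 88 mm and grips with 3 to 60 N. Pads are 19 mm wide; open, the fingers measure 130 mm over their backs; the gripper's body (78 mm by 193 mm) begins 47 mm behind the grasp point.
Start: joints at [-53.05, 20.546, 0.682, 0, -70.136, -16.507], TCP at [0.236, -0.632, 0.241] pointing down, gripper open.
Joint ranges: [-176.03, 176.03], [-82.01, 121.73], [-58.28, 71.71], [-173.87, 95.51], [-174.79, -0.11], [-173.66, 173.66]. Speed limits (degrees/s): [136.94, 136.94, 172.46, 180, 180, 180].

INTERFACE

Orientations are given as [roll, pitch, yaw] about the fixed x, y, z axes, in that order (R = Rz(yaw) Ry(pitch) Rx(roll)).
In Python, from plant import r gives the robot as it stands.
- The arm moves only by the tool send_rows, never from a script. Its argument "steps" is a list of rows, each an object with "dp": the shift along the tool's x, y, z in mm, a list of three; "roll": the turn about the tool's z in rad; "jaw": the opening in per cent of the stroke, from 0 (shut) to 100 (fully open). In form: [{"dp": [tx, ty, tz], "roll": roll, "jaw": jaw}, ...]. A call has 1 to 5 rows; each row is the pose to reach, as a shift and turn from the pose commanded when the call began, along the tool's axes at that moment; what a row does not reach only later rows make up. A row lasts 1/8 s, in which the tool goes at most 62.5 mm and 10.7 degrees, less where a joint would pass 70% of its speed; a pose out of reach is approached as far as the arm can. A call with a gripper value outside its range is refused whole. The fingers move at their own pace and stop on an object; "newtons" is the grip in N (left out, the last holds). Time passes only in rows, so rows that repeat a pose let the fingers close. It gives the time, the measured TCP pose, the force, the opening and the grip force at its end, in the units of the state.
- r.get_state(): the state, without advancing time (a new reading comes with each control period).
- r.capture(name): name is "side" or "top" or "wrist"; returns a dict with "image" (420x560x3 uint8, blue, green, red), "K" (3x3 intrinsics, pixels), "rvec" (rotation vector, rad) and "tvec" (3), from world to camera coordinates, as OpenCV has them. Camera axes: x right, y down, z forward; pixel columns grow to the right and rows downward; lengths in m; the calibration is good to about 2 mm. A picture is of the moment at which its call begins. There is no depth.
- r.close_job(): hands the job in; it is judged then, once.
The state is a dict: "time_s": time; "joints": joint angles; "qd": joint speeds; "joint_torque": joint torques, N m; "tcp_pos": TCP position; "eef_rot": TCP orientation; "contact_force": force on the tool from outside, world axes, zero at the start; "moment": the same for the moment, N m; "gripper_width": finger opening in m; "gripper_force": force on a finger pad.
Only numpy, scipy, OpenCV 4.12 (cv2) and the standard library are available. Lean on these libraries where they do the work, as an engineer would, in place of code of your own. Each camera call takes 0.05 s, during which the arm holds its last target. There are 200 camera calls.

TASK

The dark strip on the plywood base has just been glued: lay the yellow release sheet flat on top of it, lengthwise along the strip, and let go of it. Then find by feel which of the three look-alike green-lidded screw boxes is the full, heavy one and set it down gently (not dropped), upright and lengthwise, in the middle of the sheet as a weight. Leave the two light boxes standing upright on the bench and do not disturb the glue bottle or the jar.

Things in the scene. Friction and masses are not known exactly. Their poses are not given: they have to be found in the camera images.
- glueup: fixed glue-up: a plywood base 170 x 60 x 8 mm carrying two glued wooden strips (dark below, lighter brown above), 150 mm long (its x), 44 mm wide (its y), together 24 mm tall, so the strip's top is 32 mm above the bench. Origin at the centre of the base's underside; the strip is centred on it.
- sheet: yellow rigid plastic release sheet, 170 mm long (its x), 62 mm wide (its y), 6 mm thick, 70 g. Origin at the centre of its underside. It starts lying centred on a fixed plywood riser 140 x 40 x 12 mm, so that it overhangs 11 mm on each long side with 12 mm of air under the overhang: it can be gripped across its 62 mm width from above.
- box_a: one of three look-alike closed screw boxes, grey plastic with a green lid and black end latches: 110 mm long (its x), 54 mm wide (its y), 51 mm tall. Origin at the centre of its underside, z up. One of the three, any of them, is full (0.64 to 0.82 kg); the other two are nearly empty (0.23 to 0.30 kg). Nothing shows which: lift it and feel the weight.
- box_b: one of three look-alike closed screw boxes, grey plastic with a green lid and black end latches: 110 mm long (its x), 54 mm wide (its y), 51 mm tall. Origin at the centre of its underside, z up. One of the three, any of them, is full (0.64 to 0.82 kg); the other two are nearly empty (0.23 to 0.30 kg). Nothing shows which: lift it and feel the weight.
- box_c: one of three look-alike closed screw boxes, grey plastic with a green lid and black end latches: 110 mm long (its x), 54 mm wide (its y), 51 mm tall. Origin at the centre of its underside, z up. One of the three, any of them, is full (0.64 to 0.82 kg); the other two are nearly empty (0.23 to 0.30 kg). Nothing shows which: lift it and feel the weight.
- glue: bystander: white glue bottle with a red cap, 60 mm across, 170 mm tall, standing; origin at its foot
- jar: bystander: amber glass jar, 72 mm across, 90 mm tall, standing; origin at its foot

How it is judged:
By the outcome, as a careful person would: the job done as asked, in the order asked, and still so for the second after the job is handed in, with the robot touching nothing.
It also fails if it takes over 72 s, if anything falls off the work surface, if the arm or the gripper's body presses on something with over 40 N, if the wrist force passes 120 N, or if a joint passes its speed limit or range.

## Working session

There is one attempt and no reset: what is moved stays moved. The work goes in short steps, Python scripts to look and compute and a tool call to move; the robot and the scene stay as the last step left them, time stands still between calls to the robot, and variables do not carry over. Pictures are saved under pics/ and viewed, at most 10 in all, crops included, and the job is handed in when it is done.

Besides the shell and the picture viewer there is one more tool, called after "Request:" by a JSON object that holds its "op" and its "data", one argument or row to a line. send_rows: Moves the arm, as the interface text tells. Its arguments: {"type":"object","properties":{"steps":{"type":"array","items":{"type":"object","properties":{"dp":{"type":"array","items":{"type":"number"}},"roll":{"type":"number"},"jaw":{"type":"number"}}}},"newtons":{"type":"number"}},"required":["steps"]}

```bash
mkdir -p pics; cat > h.py <<'E'
import cv2,numpy as np
from plant import r
def ray(c,uv,z):
    R=cv2.Rodrigues(np.array(c["rvec"],float))[0];t=np.array(c["tvec"],float).ravel()
    uv=np.atleast_2d(np.array(uv,float))
    d=np.c_[uv,np.ones(len(uv))]@np.linalg.inv(np.array(c["K"])).T@R
    o=-R.T@t
    return o+d*((z-o[2])/d[:,2:])
E
python3 - <<'E'
from h import *
s=r.get_state();print({k:np.round(v,3).tolist() for k,v in s.items()})
ims=[]
for n in("top","side"):
    c=r.capture(n);cv2.imwrite(f"pics/{n}0.png",c["image"])
    R=cv2.Rodrigues(np.array(c["rvec"],float))[0];print(n,-R.T@np.ravel(c["tvec"]))
E
```

```text
{'time_s': 0.0, 'joints': [-53.048, 20.591, 0.632, -0.02, -70.136, -16.508], 'qd': [-0.003, 0.039, 0.036, 0.068, -0.006, -0.0], 'joint_torque': [0.001, -58.272, 29.306, 6.997, 0.007, -0.0], 'tcp_pos': [0.236, -0.632, 0.24], 'eef_rot': [179.904, -0.009, -159.563], 'contact_force': [-0.288, -0.889, -0.057], 'moment': [0.0, 0.01, 0.032], 'gripper_force': 0.0, 'gripper_width': 0.088}
top [0.35595741 0.01049486 1.09416396]
side [0.4100787  1.20472763 0.88241359]
```

View pics/top0.png

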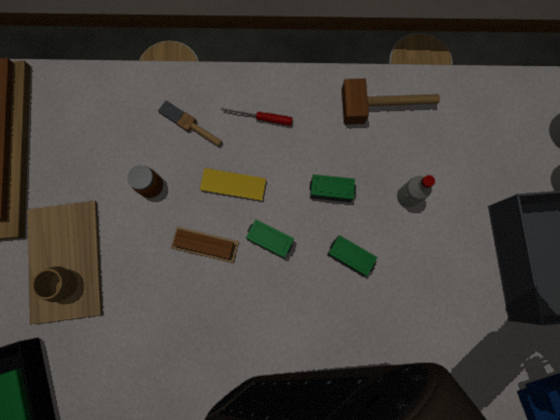

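View pics/side0.png

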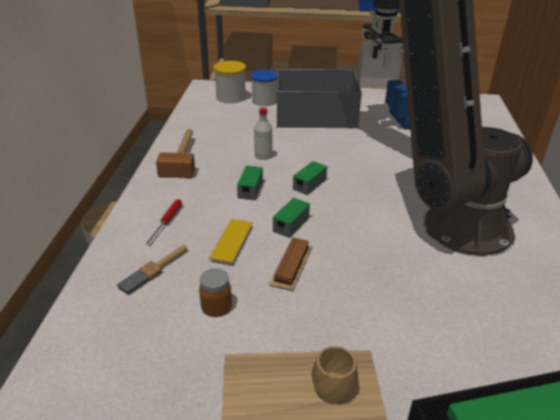

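The top view shows the sheet at (234,185), the glue-up at (205,244), and the boxes at (333,188), (271,238) and (352,256). The jar is at (146,181) and the bottle at (413,193).

```bash
cat >> h.py <<'E'
RNG={"yellow":((20,120,60),(35,255,255)),"green":((45,100,30),(85,255,255)),"brown":((3,110,40),(17,255,220))}
def rects(c,col,z,amin=400,amax=1e9,roi=None):
    m=cv2.inRange(cv2.cvtColor(np.ascontiguousarray(c["image"]),cv2.COLOR_BGR2HSV),*map(np.array,RNG[col]))
    if roi: k=np.zeros_like(m);x0,y0,x1,y1=roi;k[y0:y1,x0:x1]=1;m=m*k
    m=cv2.morphologyEx(m,cv2.MORPH_OPEN,np.ones((3,3)))
    out=[]
    for q in cv2.findContours(m,cv2.RETR_EXTERNAL,cv2.CHAIN_APPROX_NONE)[0]:
        if not amin<cv2.contourArea(q)<amax: continue
        P=ray(c,q[:,0,:],z)[:,:2]
        (cx,cy),(w,h),a=cv2.minAreaRect((P*1000).astype(np.float32))
        if w<h:w,h,a=h,w,a+90
        out.append((np.round([cx,cy,w,h,(a+90)%180-90],1),np.round(q[:,0].mean(0))))
    return out
E
python3 - <<'E'
from h import *
c=r.capture("top")
roi=(110,140,450,290)
for col,z in(("yellow",.018),("green",.051),("brown",.032)):
    for o in rects(c,col,z,150,roi=roi): print(col,*o)
print(ray(c,[(146,188),(412,195)],.04), ray(c,[(428,181)],.17),ray(c,[(141,174)],.09))
E
```

```text
yellow [631.8 146.8 170.1  62.3  80.9] [233. 184.]
green [ 444.9 -164.5  112.2   53.9   60.3] [353. 256.]
green [483.5  44.6 111.1  53.2  64.3] [270. 238.]
green [ 620.7 -115.8  112.2   54.3   84.9] [333. 187.]
brown [469.7 215.6 152.3  50.9  76. ] [203. 243.]
[[ 0.61105203  0.37030478  0.04      ]
 [ 0.60479908 -0.32278797  0.04      ]] [[ 0.60765576 -0.31953393  0.17      ]] [[0.63479266 0.36867609 0.09      ]]
```

Request:
{"op": "send_rows", "data": {
  "steps": [
    {"dp": [-43,39,0],"roll": -0.1,"jaw": 100},
    {"dp": [-86,79,0],"roll": -0.2,"jaw": 100},
    {"dp": [-129,118,0],"roll": -0.3,"jaw": 100},
    {"dp": [-172,158,0],"roll": -0.4,"jaw": 100},
    {"dp": [-215,197,0],"roll": -0.5,"jaw": 100}
  ],
  "newtons": 20
}}

```text
time_s: 0.78
tcp_pos: [0.3688, -0.371, 0.2405]
eef_rot: [-180.0, 0.0, -130.7]
contact_force: [1.4, -0.2, 0.2]
gripper_width: 0.0874
gripper_force: 0.0
```

```bash
cat >> h.py <<'E'
def go(x,y,z,yaw=None):
    s=r.get_state();p=np.array(s["tcp_pos"])*1000;a=s["eef_rot"];A=np.radians(a[2])
    d=np.array([x,y,z])-p
    ex=np.array([np.cos(A),np.sin(A)]);ey=np.array([np.sin(A),-np.cos(A)])
    roll=None if yaw is None else -np.radians((yaw-a[2]+90)%180-90)
    print("dp",np.round([ex@d[:2],ey@d[:2],-d[2]],1),"roll",roll,"| t",s["time_s"],"p",p.round(1),"rot",np.round(a,1),"q6",s["joints"][5],"F",np.round(s["contact_force"],1),"w",s["gripper_width"],"gf",s["gripper_force"])
E
python3 -c "
from h import *
go(632,147,130,80.9)"
```

```text
dp [-564.3  138.6  110.5] roll -0.552027530644416 | t 0.775 p [ 368.8 -371.   240.5] rot [-180.     0.  -130.7] q6 -17.06031060691243 F [ 1.4 -0.2  0.2] w 0.08741047896685299 gf 0.0
```

Request:
{"op": "send_rows", "data": {
  "steps": [
    {"dp": [-57,14,0],"roll": -0.1,"jaw": 100},
    {"dp": [-114,28,0],"roll": -0.2,"jaw": 100},
    {"dp": [-171,42,0],"roll": -0.3,"jaw": 100},
    {"dp": [-228,56,15],"roll": -0.4,"jaw": 100},
    {"dp": [-284,70,30],"roll": -0.55,"jaw": 100}
  ]
}}

```text
time_s: 1.4
tcp_pos: [0.5021, -0.1104, 0.2105]
eef_rot: [-179.9, 0.0, -99.1]
contact_force: [0.6, -1.4, -0.3]
gripper_width: 0.0873
gripper_force: 0.0
```

```bash
python3 -c "
from h import *
go(632,147,130,80.9)"
```

```text
dp [-274.7  -87.4   80.5] roll -0.0007134770980817903 | t 1.4 p [ 502.1 -110.4  210.5] rot [-179.9    0.   -99.1] q6 -18.64950109607177 F [ 0.6 -1.4 -0.3] w 0.0872685735045408 gf 0.0
```

Request:
{"op": "send_rows", "data": {
  "steps": [
    {"dp": [-55,-18,5],"roll": 0,"jaw": 100},
    {"dp": [-110,-35,20],"roll": 0,"jaw": 100},
    {"dp": [-165,-53,30],"roll": 0,"jaw": 100},
    {"dp": [-220,-70,40],"roll": 0,"jaw": 100},
    {"dp": [-275,-87,50],"roll": 0,"jaw": 100}
  ]
}}

```text
time_s: 2.02
tcp_pos: [0.6327, 0.1466, 0.16]
eef_rot: [180.0, -0.0, -99.4]
contact_force: [1.1, -0.7, 0.5]
gripper_width: 0.0875
gripper_force: 0.0
```

```bash
python3 -c "
from h import *
c=r.capture('wrist');cv2.imwrite('pics/w1.png',c['image'])
for col,z in (('yellow',.018),('brown',.032),('green',.051)):
    for o in rects(c,col,z): print(col,*o)
go(632,147,18,80.9)"
```

```text
yellow [630.8 136.4 145.6  61.3  81.1] [278. 183.]
brown [461.2 170.4  57.3  45.1  78.6] [516. 199.]
green [495.9  61.9  72.8  56.   64.3] [473.  55.]
dp [  5.2   2.4 139.9] roll -0.0023194308520583383 | t 2.075 p [635.2 151.7 157.9] rot [-180.    -0.   -99.2] q6 -39.75776218274604 F [6.  4.  0.5] w 0.08750278335099926 gf 0.0
```

View pics/w1.png

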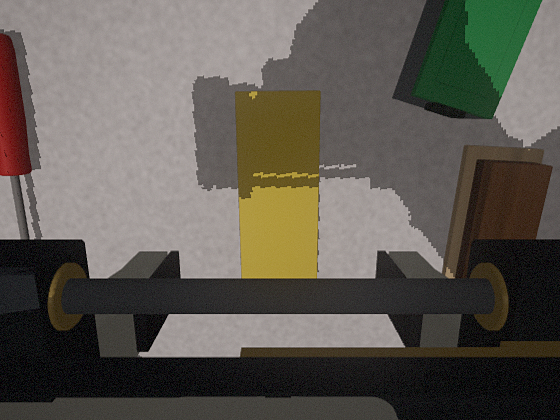

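The wrist view shows the sheet at columns 236–320, between the open fingers, and its measured axis agrees with the top view. I'll descend and grip.

Request:
{"op": "send_rows", "data": {
  "steps": [
    {"dp": [0,0,0],"roll": 0,"jaw": 100},
    {"dp": [0,0,50],"roll": 0,"jaw": 100},
    {"dp": [0,0,95],"roll": 0,"jaw": 100},
    {"dp": [0,0,125],"roll": 0,"jaw": 100},
    {"dp": [0,0,142],"roll": 0,"jaw": 100}
  ]
}}

```text
time_s: 2.7
tcp_pos: [0.6313, 0.1435, 0.0173]
eef_rot: [179.9, -0.1, -99.5]
contact_force: [-0.1, -0.2, 0.5]
gripper_width: 0.0878
gripper_force: 0.0
```

Request:
{"op": "send_rows", "data": {
  "steps": [
    {"dp": [0,0,0],"roll": 0,"jaw": 100},
    {"dp": [0,0,0],"roll": 0,"jaw": 60},
    {"dp": [0,0,0],"roll": 0,"jaw": 60},
    {"dp": [0,0,0],"roll": 0,"jaw": 60},
    {"dp": [0,0,0],"roll": 0,"jaw": 60}
  ],
  "newtons": 20
}}

```text
time_s: 3.32
tcp_pos: [0.6326, 0.145, 0.0195]
eef_rot: [-179.9, 0.0, -99.4]
contact_force: [-1.3, 0.6, 5.8]
gripper_width: 0.062
gripper_force: 20.0
```

Request:
{"op": "send_rows", "data": {
  "steps": [
    {"dp": [0,0,-10],"roll": 0,"jaw": 60},
    {"dp": [0,0,-30],"roll": 0,"jaw": 60},
    {"dp": [0,0,-60],"roll": 0,"jaw": 60},
    {"dp": [0,0,-90],"roll": 0,"jaw": 60},
    {"dp": [0,0,-90],"roll": 0,"jaw": 60}
  ]
}}

```text
time_s: 3.95
tcp_pos: [0.6337, 0.1455, 0.1119]
eef_rot: [-179.8, 0.2, -99.4]
contact_force: [0.3, 0.1, -0.1]
gripper_width: 0.0617
gripper_force: 20.0
```

```bash
python3 -c "
from h import *
a=cv2.imread('pics/top0.png')[215:275,160:250];b=cv2.imread('pics/side0.png')[230:295,260:320]
a=cv2.resize(a,None,fx=5,fy=5,interpolation=0);b=cv2.resize(b,None,fx=5,fy=5,interpolation=0)
o=np.zeros((325,750,3),np.uint8);o[:300,:450]=a;o[:325,450:]=b;cv2.imwrite('pics/crop.png',o)
go(469,215,109,77)"
```

```text
dp [-41.8 173.8   2.9] roll 0.06328878319403877 | t 3.95 p [633.7 145.5 111.9] rot [-179.8    0.2  -99.4] q6 -39.499473056414594 F [ 0.3  0.1 -0.1] w 0.06167070197120329 gf 19.992695152759552
```

View pics/crop.png

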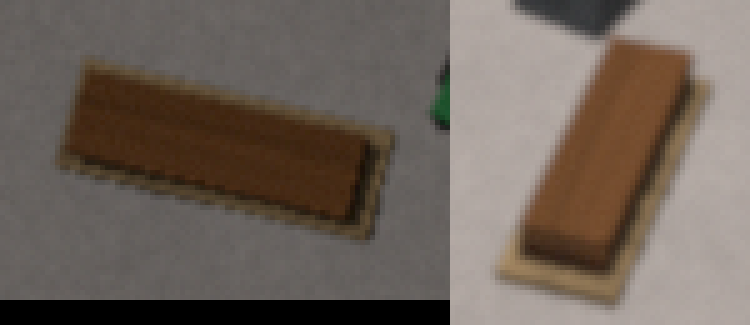

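The crop shows the strip's top-face corners near (83,70), (363,138), (347,214) and (68,152), with the base corners outside them.

```bash
python3 -c "
from h import *
def f(n,q,o,z):
    c=r.capture(n);q=np.array(q,float)/5+o-.5
    P=ray(c,q,z)[:,:2]*1000
    print(n,cv2.minAreaRect(P.astype(np.float32)),P.mean(0).round(1))
f('top',[(83,70),(363,138),(347,214),(68,152)],(160,215),.032)
f('top',[(85,60),(393,135),(370,240),(58,165)],(160,215),.008)
f('side',[(160,40),(242,48),(160,240),(75,232)],(260,230),.032)
"
```

```text
top ((471.06256103515625, 216.65017700195312), (151.01934814453125, 42.7233772277832), 78.67819213867188) [470.2 216.2]
top ((469.72161865234375, 214.68577575683594), (170.64495849609375, 56.7891731262207), 77.73113250732422) [469.5 214.8]
side ((468.20806884765625, 217.53347778320312), (157.1435546875, 41.84916687011719), 79.38387298583984) [468.8 217.3]
```

Request:
{"op": "send_rows", "data": {
  "steps": [
    {"dp": [-10,40,0],"roll": 0.01,"jaw": 60},
    {"dp": [-20,85,0],"roll": 0.03,"jaw": 60},
    {"dp": [-32,130,0],"roll": 0.05,"jaw": 60},
    {"dp": [-39,160,0],"roll": 0.05,"jaw": 60},
    {"dp": [-42,172,0],"roll": 0.05,"jaw": 60}
  ]
}}

```text
time_s: 4.72
tcp_pos: [0.4677, 0.2144, 0.108]
eef_rot: [179.9, -0.1, -102.2]
contact_force: [-0.5, 0.4, -1.2]
gripper_width: 0.0617
gripper_force: 20.0
```

Request:
{"op": "send_rows", "data": {
  "steps": [
    {"dp": [0,0,10],"roll": 0,"jaw": 60},
    {"dp": [0,0,30],"roll": 0,"jaw": 60},
    {"dp": [0,0,47],"roll": 0,"jaw": 60},
    {"dp": [0,0,57],"roll": 0,"jaw": 60},
    {"dp": [0,0,57],"roll": 0,"jaw": 60}
  ]
}}

```text
time_s: 5.35
tcp_pos: [0.4694, 0.2136, 0.0504]
eef_rot: [179.9, -0.1, -102.3]
contact_force: [-0.8, -0.2, -0.1]
gripper_width: 0.0616
gripper_force: 20.0
```

```bash
python3 -c "
from h import *
go(470,214.5,39,77.8)
c=r.capture('wrist');cv2.imwrite('pics/w2.png',c['image'])
print(rects(c,'yellow',.053))
"
```

```text
dp [-1.  -0.4 11.4] roll -0.0018030612781076067 | t 5.35 p [469.4 213.6  50.4] rot [ 1.799e+02 -1.000e-01 -1.023e+02] q6 -58.602819523835684 F [-0.8 -0.2 -0.1] w 0.061565214447611726 gf 19.99278724193573
[(array([473.9, 234.9,  59.2,  17.4, -12.4]), array([279., 331.])), (array([460.7, 172.5,  78.5,  59.6,  78. ]), array([277., 171.]))]
```

View pics/w2.png

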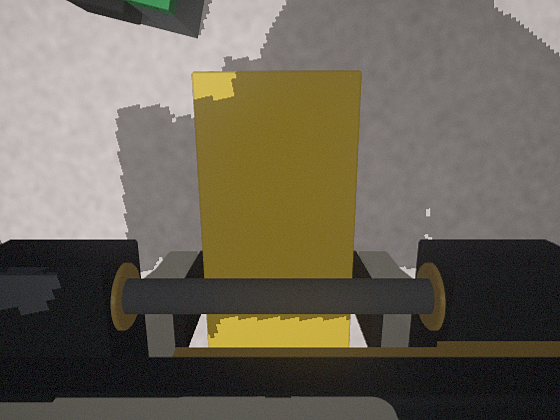

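The sheet is held square (columns 192–360), and its far edge puts its centre close to the strip's. I'll lower it.

Request:
{"op": "send_rows", "data": {
  "steps": [
    {"dp": [-1,0,5],"roll": 0,"jaw": 60},
    {"dp": [-1,0,8],"roll": 0,"jaw": 60},
    {"dp": [-1,0,10.5],"roll": 0,"jaw": 60},
    {"dp": [-1,0,11.5],"roll": 0,"jaw": 60},
    {"dp": [-1,0,11.5],"roll": 0,"jaw": 60}
  ]
}}

```text
time_s: 6.02
tcp_pos: [0.4695, 0.2153, 0.0401]
eef_rot: [180.0, -0.0, -102.3]
contact_force: [-0.2, -0.4, -0.6]
gripper_width: 0.0617
gripper_force: 20.0
```

Request:
{"op": "send_rows", "data": {
  "steps": [
    {"dp": [0,0,1],"roll": 0,"jaw": 60},
    {"dp": [0,0,1.5],"roll": 0,"jaw": 60},
    {"dp": [0,0,1.5],"roll": 0,"jaw": 60}
  ]
}}

```text
time_s: 6.4
tcp_pos: [0.4697, 0.2154, 0.0394]
eef_rot: [-180.0, 0.0, -102.2]
contact_force: [-3.0, -0.5, 9.7]
gripper_width: 0.0616
gripper_force: 20.0
```

Request:
{"op": "send_rows", "data": {
  "steps": [
    {"dp": [0,0,0],"roll": 0,"jaw": 85},
    {"dp": [0,0,0],"roll": 0,"jaw": 95},
    {"dp": [0,0,0],"roll": 0,"jaw": 100},
    {"dp": [0,0,-30],"roll": 0,"jaw": 100},
    {"dp": [0,0,-70],"roll": 0,"jaw": 100}
  ]
}}

```text
time_s: 7.02
tcp_pos: [0.469, 0.2147, 0.1083]
eef_rot: [179.9, -0.1, -102.3]
contact_force: [1.2, 0.0, 0.7]
gripper_width: 0.0876
gripper_force: 0.0
```

```bash
python3 -c "
from h import *
c=r.capture('top')
print(rects(c,'yellow',.038,150,roi=(110,140,450,290)),rects(c,'green',.051,150,roi=(110,140,450,290)))
go(483.5,44.6,109,64.3)
"
```

```text
[(array([461.8, 172.3,  79.4,  58.7,  80.6]), array([220., 247.]))] [(array([ 444.4, -164.5,  112.7,   54.6,   60.2]), array([352., 256.])), (array([483.4,  44.1, 112.2,  53.1,  64.3]), array([270., 238.])), (array([ 620.3, -115.9,  111.9,   55.1,   84.9]), array([333., 187.]))]
dp [165.6 -47.9   5.2] roll 0.23592180455572487 | t 7.075 p [471.6 216.6 114.2] rot [-179.8    0.2 -102.2] q6 -58.6856168102689 F [ 1.3 -0.   5.5] w 0.0876355499225445 gf 0.0
```

Request:
{"op": "send_rows", "data": {
  "steps": [
    {"dp": [45,-13,0],"roll": 0.06,"jaw": 100},
    {"dp": [90,-27,0],"roll": 0.14,"jaw": 100},
    {"dp": [135,-41,0],"roll": 0.2,"jaw": 100},
    {"dp": [160,-48,0],"roll": 0.235,"jaw": 100},
    {"dp": [164,-50,0],"roll": 0.235,"jaw": 100}
  ]
}}

```text
time_s: 7.7
tcp_pos: [0.4834, 0.043, 0.1084]
eef_rot: [180.0, -0.0, -115.9]
contact_force: [0.5, -0.4, -0.3]
gripper_width: 0.0879
gripper_force: 0.0
```

Request:
{"op": "send_rows", "data": {
  "steps": [
    {"dp": [0,0,20],"roll": 0,"jaw": 100},
    {"dp": [0,0,50],"roll": 0,"jaw": 100},
    {"dp": [0,0,72],"roll": 0,"jaw": 100},
    {"dp": [0,0,82],"roll": 0,"jaw": 100},
    {"dp": [0,0,82],"roll": 0,"jaw": 100}
  ]
}}

```text
time_s: 8.32
tcp_pos: [0.4835, 0.0447, 0.0262]
eef_rot: [180.0, -0.1, -115.7]
contact_force: [0.5, -0.3, -0.1]
gripper_width: 0.0873
gripper_force: 0.0
```

Request:
{"op": "send_rows", "data": {
  "steps": [
    {"dp": [0,0,0],"roll": 0,"jaw": 45},
    {"dp": [0,0,0],"roll": 0,"jaw": 45},
    {"dp": [0,0,0],"roll": 0,"jaw": 45},
    {"dp": [0,0,0],"roll": 0,"jaw": 45}
  ],
  "newtons": 35
}}

```text
time_s: 8.82
tcp_pos: [0.484, 0.0445, 0.027]
eef_rot: [-180.0, 0.0, -115.7]
contact_force: [-0.9, 0.2, 4.0]
gripper_width: 0.0537
gripper_force: 35.0
```

Gripped at 53.7 mm. I'll lift about 20 mm and hold still to weigh.

Request:
{"op": "send_rows", "data": {
  "steps": [
    {"dp": [0,0,-8],"roll": 0,"jaw": 45},
    {"dp": [0,0,-20],"roll": 0,"jaw": 45},
    {"dp": [0,0,-20],"roll": 0,"jaw": 45},
    {"dp": [0,0,-20],"roll": 0,"jaw": 45},
    {"dp": [0,0,-20],"roll": 0,"jaw": 45}
  ]
}}

```text
time_s: 9.45
tcp_pos: [0.4833, 0.0443, 0.0463]
eef_rot: [180.0, -0.0, -115.7]
contact_force: [-0.6, -0.6, -3.9]
gripper_width: 0.0534
gripper_force: 35.0
```

Request:
{"op": "send_rows", "data": {
  "steps": [
    {"dp": [0,0,0],"roll": 0,"jaw": 45},
    {"dp": [0,0,0],"roll": 0,"jaw": 45},
    {"dp": [0,0,0],"roll": 0,"jaw": 45}
  ]
}}

```text
time_s: 9.82
tcp_pos: [0.4835, 0.0444, 0.0464]
eef_rot: [180.0, -0.0, -115.7]
contact_force: [0.6, -0.2, -3.1]
gripper_width: 0.0536
gripper_force: 35.0
```

Request:
{"op": "send_rows", "data": {
  "steps": [
    {"dp": [0,0,0],"roll": 0,"jaw": 45}
  ]
}}

```text
time_s: 9.95
tcp_pos: [0.4836, 0.0444, 0.0465]
eef_rot: [180.0, -0.0, -115.7]
contact_force: [0.3, -0.7, -2.8]
gripper_width: 0.0541
gripper_force: 35.0
```

Request:
{"op": "send_rows", "data": {
  "steps": [
    {"dp": [0,0,0],"roll": 0,"jaw": 45}
  ]
}}

```text
time_s: 10.07
tcp_pos: [0.4836, 0.0444, 0.0466]
eef_rot: [-180.0, 0.0, -115.7]
contact_force: [-0.4, 0.5, -2.6]
gripper_width: 0.0539
gripper_force: 35.0
```

About 2.8 N, so box B is a light one. I'll set it back down.

Request:
{"op": "send_rows", "data": {
  "steps": [
    {"dp": [0,0,8],"roll": 0,"jaw": 45},
    {"dp": [0,0,14],"roll": 0,"jaw": 45},
    {"dp": [0,0,18],"roll": 0,"jaw": 45},
    {"dp": [0,0,20],"roll": 0,"jaw": 45},
    {"dp": [0,0,20.5],"roll": 0,"jaw": 45}
  ]
}}

```text
time_s: 10.7
tcp_pos: [0.4832, 0.0442, 0.0269]
eef_rot: [180.0, -0.0, -115.7]
contact_force: [-8.5, 0.6, 19.2]
gripper_width: 0.0537
gripper_force: 35.0
```

Request:
{"op": "send_rows", "data": {
  "steps": [
    {"dp": [0,0,0],"roll": 0,"jaw": 80},
    {"dp": [0,0,0],"roll": 0,"jaw": 100},
    {"dp": [0,0,0],"roll": 0,"jaw": 100},
    {"dp": [0,0,-40],"roll": 0,"jaw": 100},
    {"dp": [0,0,-82],"roll": 0,"jaw": 100}
  ]
}}

```text
time_s: 11.32
tcp_pos: [0.4831, 0.0441, 0.1085]
eef_rot: [179.9, -0.1, -115.7]
contact_force: [0.9, 0.3, -0.2]
gripper_width: 0.0871
gripper_force: 0.0
```

```bash
python3 -c "
from h import *
go(444.6,-164.5,109,60.2)
"
```

```text
dp [204.7 -55.8  -0.5] roll 0.07113900760998207 | t 11.325 p [483.1  44.1 108.5] rot [ 1.799e+02 -1.000e-01 -1.157e+02] q6 -54.23471945360242 F [ 0.9  0.3 -0.2] w 0.08713771012840828 gf 0.0
```

Request:
{"op": "send_rows", "data": {
  "steps": [
    {"dp": [55,-15,0],"roll": 0.03,"jaw": 100},
    {"dp": [110,-30,0],"roll": 0.07,"jaw": 100},
    {"dp": [165,-45,0],"roll": 0.071,"jaw": 100},
    {"dp": [198,-54,0],"roll": 0.071,"jaw": 100},
    {"dp": [205,-56,0],"roll": 0.071,"jaw": 100}
  ]
}}

```text
time_s: 11.95
tcp_pos: [0.4444, -0.1663, 0.1079]
eef_rot: [180.0, -0.0, -120.0]
contact_force: [0.3, 0.8, 0.1]
gripper_width: 0.0876
gripper_force: 0.0
```

Request:
{"op": "send_rows", "data": {
  "steps": [
    {"dp": [0,0,20],"roll": 0,"jaw": 100},
    {"dp": [0,0,50],"roll": 0,"jaw": 100},
    {"dp": [0,0,72],"roll": 0,"jaw": 100},
    {"dp": [0,0,82],"roll": 0,"jaw": 100},
    {"dp": [0,0,82],"roll": 0,"jaw": 100}
  ]
}}

```text
time_s: 12.58
tcp_pos: [0.445, -0.1643, 0.0257]
eef_rot: [179.9, -0.0, -119.8]
contact_force: [0.4, -0.3, -0.3]
gripper_width: 0.0873
gripper_force: 0.0
```

Request:
{"op": "send_rows", "data": {
  "steps": [
    {"dp": [0,0,0],"roll": 0,"jaw": 45},
    {"dp": [0,0,0],"roll": 0,"jaw": 45},
    {"dp": [0,0,0],"roll": 0,"jaw": 45},
    {"dp": [0,0,0],"roll": 0,"jaw": 45}
  ],
  "newtons": 35
}}

```text
time_s: 13.08
tcp_pos: [0.4456, -0.1646, 0.0265]
eef_rot: [-179.9, 0.0, -119.8]
contact_force: [-0.9, -1.2, 0.9]
gripper_width: 0.0539
gripper_force: 35.0
```

Request:
{"op": "send_rows", "data": {
  "steps": [
    {"dp": [0,0,-8],"roll": 0,"jaw": 45},
    {"dp": [0,0,-20],"roll": 0,"jaw": 45},
    {"dp": [0,0,-20],"roll": 0,"jaw": 45},
    {"dp": [0,0,-20],"roll": 0,"jaw": 45},
    {"dp": [0,0,-20],"roll": 0,"jaw": 45}
  ]
}}

```text
time_s: 13.7
tcp_pos: [0.4447, -0.1645, 0.0458]
eef_rot: [180.0, -0.0, -119.8]
contact_force: [0.2, -0.4, -8.8]
gripper_width: 0.0539
gripper_force: 35.0
```

Request:
{"op": "send_rows", "data": {
  "steps": [
    {"dp": [0,0,0],"roll": 0,"jaw": 45},
    {"dp": [0,0,0],"roll": 0,"jaw": 45},
    {"dp": [0,0,0],"roll": 0,"jaw": 45}
  ]
}}

```text
time_s: 14.08
tcp_pos: [0.445, -0.1646, 0.046]
eef_rot: [180.0, -0.0, -119.8]
contact_force: [-0.3, -0.9, -7.6]
gripper_width: 0.0541
gripper_force: 35.0
```

Request:
{"op": "send_rows", "data": {
  "steps": [
    {"dp": [0,0,0],"roll": 0,"jaw": 45}
  ]
}}

```text
time_s: 14.2
tcp_pos: [0.4451, -0.1646, 0.046]
eef_rot: [180.0, -0.0, -119.8]
contact_force: [0.6, -0.2, -8.0]
gripper_width: 0.0535
gripper_force: 35.0
```

About 7.8 N (0.79 kg), so box A is the full one. I'll lift it clear and re-measure the sheet.

Request:
{"op": "send_rows", "data": {
  "steps": [
    {"dp": [0,0,-20],"roll": 0,"jaw": 45},
    {"dp": [0,0,-45],"roll": 0,"jaw": 45},
    {"dp": [0,0,-70],"roll": 0,"jaw": 45},
    {"dp": [0,0,-84],"roll": 0,"jaw": 45},
    {"dp": [0,0,-84],"roll": 0,"jaw": 45}
  ],
  "newtons": 45
}}

```text
time_s: 14.82
tcp_pos: [0.4456, -0.1645, 0.1307]
eef_rot: [-179.9, 0.1, -119.8]
contact_force: [-0.3, -0.4, -8.9]
gripper_width: 0.0539
gripper_force: 45.0
```

```bash
python3 -c "
from h import *
c=r.capture('top')
print(rects(c,'yellow',.038,150,roi=(110,140,450,290)),rects(c,'green',.051,150,roi=(110,140,450,290)))
c=r.capture('side');print(rects(c,'yellow',.038,150))
c=r.capture('side');cv2.imwrite('pics/side1.png',c['image'])
go(470,216,130,77.8)
"
```

```text
[(array([471.7, 227.4, 148.5,  62. ,  78.2]), array([196., 243.]))] [(array([ 620.3, -115.8,  112.2,   55.2,   84.9]), array([332., 187.]))]
[(array([467.9, 220.2, 181.4,  65.3,  79.3]), array([291., 257.])), (array([  842.8, -1013.3,   170.1,   142. ,   -81.3]), array([229.,  67.]))]
dp [-342.9  166.8   -1. ] roll -0.30738120101038774 | t 14.975 p [ 444.3 -164.5  129. ] rot [ 179.9   -0.  -119.8] q6 -33.34043896155136 F [-0.1  0.1 -8.2] w 0.05372111551053724 gf 44.998164027929306
```

View pics/side1.png

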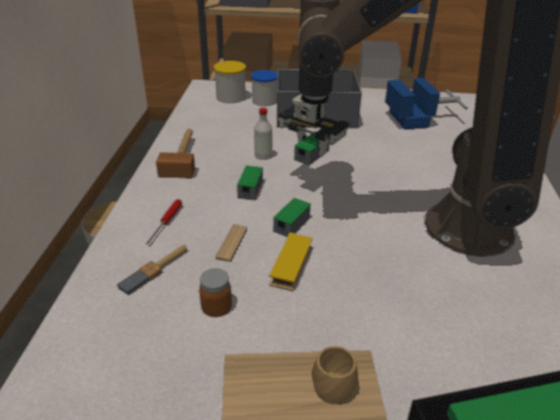

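The sheet lies squarely on the strip, around (291,258) in this view, and the riser is bare. I'll carry the box over.

Request:
{"op": "send_rows", "data": {
  "steps": [
    {"dp": [-25,12,0],"roll": -0.03,"jaw": 45},
    {"dp": [-60,29,0],"roll": -0.06,"jaw": 45},
    {"dp": [-100,49,0],"roll": -0.1,"jaw": 45},
    {"dp": [-140,68,0],"roll": -0.14,"jaw": 45},
    {"dp": [-180,88,0],"roll": -0.18,"jaw": 45}
  ]
}}

```text
time_s: 15.6
tcp_pos: [0.4576, 0.0366, 0.1291]
eef_rot: [179.9, -0.1, -109.4]
contact_force: [0.3, -0.9, -8.0]
gripper_width: 0.054
gripper_force: 45.0
```

```bash
python3 -c "
from h import *
go(469.8,216,130,78)
"
```

```text
dp [-173.3   48.1   -0.9] roll -0.1293975149136971 | t 15.6 p [457.6  36.6 129.1] rot [ 1.799e+02 -1.000e-01 -1.094e+02] q6 -48.66740661525012 F [ 0.3 -0.9 -8. ] w 0.05399882016820444 gf 44.9970281124115
```

Request:
{"op": "send_rows", "data": {
  "steps": [
    {"dp": [-45,12,0],"roll": -0.04,"jaw": 45},
    {"dp": [-90,25,0],"roll": -0.08,"jaw": 45},
    {"dp": [-130,36,0],"roll": -0.12,"jaw": 45},
    {"dp": [-160,44,0],"roll": -0.13,"jaw": 45},
    {"dp": [-173,48,0],"roll": -0.13,"jaw": 45}
  ]
}}

```text
time_s: 16.23
tcp_pos: [0.4703, 0.2158, 0.1288]
eef_rot: [179.9, -0.1, -101.9]
contact_force: [-0.3, -1.3, -7.9]
gripper_width: 0.0534
gripper_force: 45.0
```

Request:
{"op": "send_rows", "data": {
  "steps": [
    {"dp": [0,0,0],"roll": 0,"jaw": 45},
    {"dp": [0,0,10],"roll": 0,"jaw": 45},
    {"dp": [0,0,25],"roll": 0,"jaw": 45},
    {"dp": [0,0,40],"roll": 0,"jaw": 45},
    {"dp": [0,0,40],"roll": 0,"jaw": 45}
  ]
}}

```text
time_s: 16.85
tcp_pos: [0.4696, 0.2132, 0.0882]
eef_rot: [179.9, -0.2, -102.1]
contact_force: [0.4, 1.1, -7.1]
gripper_width: 0.0535
gripper_force: 45.0
```

```bash
python3 -c "
from h import *
go(469.8,216,65,78)
c=r.capture('wrist');cv2.imwrite('pics/w3.png',c['image'])
print(rects(c,'yellow',.038),rects(c,'green',.051+.062))
"
```

```text
dp [-2.8  0.4 23.2] roll -0.0012992085151791212 | t 16.85 p [469.6 213.2  88.2] rot [ 179.9   -0.2 -102.1] q6 -58.297650302154445 F [ 0.4  1.1 -7.1] w 0.0534789250920509 gf 44.99804154038429
[(array([455.6, 148.1,  61.2,  25.8, -12.1]), array([278., 113.]))] [(array([471.2, 220.2,  53. ,  13. , -12.2]), array([278., 330.])), (array([462.5, 179.7,  52.9,  42.2, -12.1]), array([274., 212.])), (array([488.1, 113.7,  35.9,   8.3, -12.1]), array([146.,   9.]))]
```

View pics/w3.png

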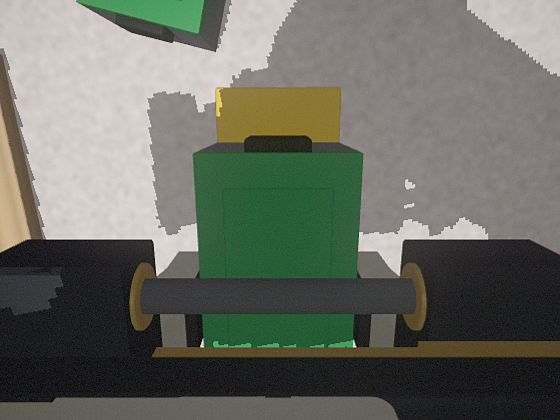

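The lid (columns 195–360) is parallel to the sheet and centred across it. I'll lower it in small steps.

Request:
{"op": "send_rows", "data": {
  "steps": [
    {"dp": [-1,0,6],"roll": 0,"jaw": 45},
    {"dp": [-1,0,13],"roll": 0,"jaw": 45},
    {"dp": [-1,0,18],"roll": 0,"jaw": 45},
    {"dp": [-1,0,20],"roll": 0,"jaw": 45},
    {"dp": [-1,0,20],"roll": 0,"jaw": 45}
  ]
}}

```text
time_s: 17.52
tcp_pos: [0.4708, 0.2154, 0.0699]
eef_rot: [180.0, -0.0, -102.0]
contact_force: [0.7, 0.2, -7.9]
gripper_width: 0.0539
gripper_force: 45.0
```

Request:
{"op": "send_rows", "data": {
  "steps": [
    {"dp": [0,0,0],"roll": 0,"jaw": 45},
    {"dp": [0,0,1],"roll": 0,"jaw": 45},
    {"dp": [0,0,2],"roll": 0,"jaw": 45},
    {"dp": [0,0,2],"roll": 0,"jaw": 45}
  ]
}}

```text
time_s: 18.02
tcp_pos: [0.4707, 0.2154, 0.068]
eef_rot: [180.0, -0.0, -102.0]
contact_force: [-0.1, 0.2, -7.9]
gripper_width: 0.0539
gripper_force: 45.0
```

Request:
{"op": "send_rows", "data": {
  "steps": [
    {"dp": [-1,0,0.7],"roll": 0,"jaw": 45},
    {"dp": [-1,0.5,1.4],"roll": 0,"jaw": 45},
    {"dp": [-1,0.5,2],"roll": 0,"jaw": 45},
    {"dp": [-1,0.5,2.5],"roll": 0,"jaw": 45},
    {"dp": [-1,0.5,2.5],"roll": 0,"jaw": 45}
  ]
}}

```text
time_s: 18.65
tcp_pos: [0.4705, 0.2165, 0.0655]
eef_rot: [180.0, -0.0, -102.0]
contact_force: [-0.2, 0.6, -7.3]
gripper_width: 0.0537
gripper_force: 45.0
```

Request:
{"op": "send_rows", "data": {
  "steps": [
    {"dp": [0,0,0.5],"roll": 0,"jaw": 45},
    {"dp": [0,0,0.5],"roll": 0,"jaw": 45}
  ]
}}

```text
time_s: 18.9
tcp_pos: [0.4705, 0.2165, 0.065]
eef_rot: [180.0, -0.0, -102.0]
contact_force: [0.2, -0.2, -8.2]
gripper_width: 0.0537
gripper_force: 45.0
```

Request:
{"op": "send_rows", "data": {
  "steps": [
    {"dp": [0,0,0.4],"roll": 0,"jaw": 45},
    {"dp": [0,0,0.4],"roll": 0,"jaw": 45}
  ]
}}

```text
time_s: 19.15
tcp_pos: [0.4705, 0.2165, 0.0646]
eef_rot: [180.0, -0.0, -102.0]
contact_force: [0.9, 0.3, -9.1]
gripper_width: 0.0536
gripper_force: 45.0
```

Request:
{"op": "send_rows", "data": {
  "steps": [
    {"dp": [0,0,0.4],"roll": 0,"jaw": 45},
    {"dp": [0,0,0.4],"roll": 0,"jaw": 45}
  ]
}}

```text
time_s: 19.4
tcp_pos: [0.4706, 0.2165, 0.0645]
eef_rot: [-180.0, 0.0, -102.0]
contact_force: [-2.0, -1.2, -4.8]
gripper_width: 0.0541
gripper_force: 45.0
```

Contact is starting. I'll go a little further so it carries the weight.

Request:
{"op": "send_rows", "data": {
  "steps": [
    {"dp": [0,0,0.2],"roll": 0,"jaw": 45},
    {"dp": [0,0,0.2],"roll": 0,"jaw": 45}
  ]
}}

```text
time_s: 19.65
tcp_pos: [0.4705, 0.2165, 0.0644]
eef_rot: [-180.0, 0.0, -102.0]
contact_force: [-3.7, -1.0, 2.4]
gripper_width: 0.054
gripper_force: 45.0
```

Request:
{"op": "send_rows", "data": {
  "steps": [
    {"dp": [0,0,0],"roll": 0,"jaw": 68},
    {"dp": [0,0,0],"roll": 0,"jaw": 80},
    {"dp": [0,0,0],"roll": 0,"jaw": 100},
    {"dp": [0,0,0],"roll": 0,"jaw": 100},
    {"dp": [0,0,-15],"roll": 0,"jaw": 100}
  ]
}}

```text
time_s: 20.27
tcp_pos: [0.4699, 0.216, 0.0787]
eef_rot: [179.9, -0.1, -102.0]
contact_force: [0.2, 0.1, 0.1]
gripper_width: 0.087
gripper_force: 0.0
```

Request:
{"op": "send_rows", "data": {
  "steps": [
    {"dp": [0,0,-40],"roll": 0,"jaw": 100},
    {"dp": [0,0,-90],"roll": 0,"jaw": 100},
    {"dp": [40,0,-120],"roll": 0,"jaw": 100},
    {"dp": [90,0,-130],"roll": 0,"jaw": 100},
    {"dp": [150,0,-130],"roll": 0,"jaw": 100}
  ]
}}

```text
time_s: 20.9
tcp_pos: [0.4395, 0.0691, 0.2113]
eef_rot: [-179.8, 0.1, -101.9]
contact_force: [0.5, -1.0, -0.1]
gripper_width: 0.0877
gripper_force: 0.0
```

Request:
{"op": "send_rows", "data": {
  "steps": [
    {"dp": [50,0,0],"roll": 0,"jaw": 100},
    {"dp": [100,0,0],"roll": 0,"jaw": 100},
    {"dp": [140,0,0],"roll": 0,"jaw": 100},
    {"dp": [150,0,0],"roll": 0,"jaw": 100},
    {"dp": [150,0,0],"roll": 0,"jaw": 100}
  ]
}}

```text
time_s: 21.52
tcp_pos: [0.4081, -0.0772, 0.2098]
eef_rot: [-179.9, 0.0, -102.1]
contact_force: [-0.8, -0.2, -0.9]
gripper_width: 0.0877
gripper_force: 0.0
```

```bash
python3 -c "
from h import *
c=r.capture('top');roi=(110,140,450,290)
print(rects(c,'yellow',.038,50,roi=roi),rects(c,'green',.089,150,roi=roi),rects(c,'green',.051,150,roi=roi))
d=r.capture('side')
cv2.imwrite('pics/end.png',np.vstack([c['image'][130:300,100:460],d['image'][100:320,120:480]]))
go(470,216,130,78)
"
```

```text
[(array([482.5, 290.1,  65.2,  28. ,   4. ]), array([174., 239.]))] [(array([469. , 215.7, 112.7,  54. ,  78.3]), array([197., 240.])), (array([488.7,  65.3,  59.1,  50.3,  64.3]), array([260., 231.])), (array([ 610.7, -111.2,  108. ,   52.8,   85.1]), array([333., 187.]))] [(array([473.3, 223.5, 117. ,  56. ,  78.3]), array([197., 240.])), (array([493.7,  67.3,  61.4,  52.2,  64.3]), array([260., 231.])), (array([ 620.3, -115.8,  112.1,   54.8,   85.1]), array([333., 187.]))]
dp [-298.8    0.6   79.5] roll -0.0003257631148234577 | t 21.625 p [408.3 -76.4 209.5] rot [-180.    0. -102.] q6 -28.926014188287517 F [-0.3  1.  -0.5] w 0.08755126967889806 gf 0.0
```

View pics/end.png

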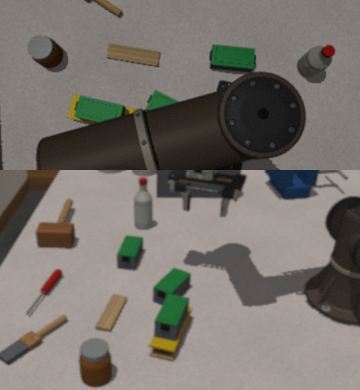

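The full box sits upright and lengthwise on the sheet, at (469, 216) mm with yaw 78.3°. The other boxes, the jar and the bottle are standing undisturbed.

```bash
python3 -c "
from plant import r
print(r.close_job())"
```

```text
the job is handed in; nothing more can be done
None
```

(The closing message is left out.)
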